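# Zero the farm-shop scale with its wing screw

## Task

The empty counter scale does not read zero. Push the wings of its orange zero screw round with the fingertips, stroke after stroke, without pinching it, until the red needle stands on the green zero mark, then take the hand away. Be gentle, and leave the scale and the things around it standing where they are.

Things in the scene. Friction and masses are not known exactly. Their poses are not given: they have to be found in the camera images.
- scale: Green counter scale, 5 kg, loose on rubber feet: 260 (x) by 420 (y) mm, flat top 75 mm above the table. Origin at table height under its middle, z up; at yaw 0 its x points away from the robot. The empty aluminium pan (200 mm across, rim 105 mm above the table) is centred at x 0, y +95 mm; dial and wing screw are on the -y half. It must not be shifted, lifted or tipped.
- wings (a point): Orange wing screw: point on its upright axis, 110 mm above the table, at x -68, y -130 mm in the scale's frame. The frame turns with the screw: x runs along the two wings (black fleck on the +x wing), z up. Wings: upright blades 7 mm thick, from the hub (radius 13 mm) out to 43 mm from the axis, 96 to 124 mm above the table. Under the hub a boss, radius 22, height 4 mm. It does not rise or sink.
- zero_screw (a joint): Angle of the wing screw, rad, anticlockwise seen from above; at 0 the wings lie along the scale's x axis and the needle is in the middle of the zero mark. Starts between +2.4 and +5.0, so it must go clockwise seen from above. Turns either way between -4 and +6.5 with light friction (0.05 N m, 1 to 2 N at the wing) and stays where it is left.
- needle (a joint): Angle of the red needle in rad, anticlockwise seen from above, geared to the screw: always a quarter of the screw's angle, in the same direction. 0 is the middle of the green zero mark; the mark reaches 0.09 either side. The hub of the needle stands under 5 mm above the dial.
- dial_centre (a point): Centre of the flat white dial (132 mm across) that lies face up on the scale's top, 79 mm above the table, at x +55, y -120 mm in the scale's frame; the red needle, 56 mm long and 4 mm wide, turns about it.
- zero_mark (a point): Middle of the green zero mark on the dial, 53 mm from the dial centre along the scale's +x axis; the mark is 22 mm long and about 10 mm wide.
- jam_jar: Amber jam jar with a red lid, 68 mm across and 95 mm high, 0.38 kg, loose; origin at the centre of its underside. Leave alone.
- check_weight: Brass check weight with a small knob, 48 mm across and 66 mm high, 0.5 kg, loose; origin at the centre of its underside. Leave alone.
- apple_punnet: Wooden punnet of apples, 170 by 120 mm, 70 mm high with the apples (stalks to 81 mm), 0.9 kg, loose; origin at the centre of its underside. Leave alone.

How it is judged:
At the end, for the whole second after the job is handed in: The needle rests within 0.09 rad of the middle of the zero mark (on the green), the screw is at rest, the scale is within 15 mm of where it stood and level, and jar, weight and punnet stand within 20 mm of where they stood (value of joint needle between -0.09 and 0.09 rad and velocity of joint zero_screw between -0.05 and 0.05 rad/s and distance of scale from where it was at the start of the episode below 0.015 m and angle between scale's own z axis and vertical below 0.03 rad and distance of each of jam_jar, check_weight, apple_punnet from where it was at the start of the episode below 0.02 m and angle between each of jam_jar, check_weight's own z axis and vertical below 0.1 rad); the robot touches nothing.
It fails at once if the scale is shifted by more than 15 mm, lifted or tipped (distance of scale from where it was at the start of the episode above 0.015 m or angle between scale's own z axis and vertical above 0.05 rad).
It fails at once if the scale or its screw is pinched or pushed with more than 30 N (contact force between any of the fingers, the arm and scale above 30 N).
It fails at once if the jam jar is shifted by more than 20 mm or lifted (distance of jam_jar from where it was at the start of the episode above 0.02 m).
It fails at once if the check weight is shifted by more than 20 mm or lifted (distance of check_weight from where it was at the start of the episode above 0.02 m).
It fails at once if the punnet is shifted by more than 20 mm or lifted (distance of apple_punnet from where it was at the start of the episode above 0.02 m).
It also fails if it takes over 56 s, if anything falls off the work surface, if the arm or the gripper's body presses on something with over 40 N, if the wrist force passes 120 N, or if a joint passes its speed limit or range.

## Robot

A 6-joint arm with a two-finger parallel gripper is mounted at the origin on the work surface. World frame = base frame: x ahead of the robot, y to its left, z up, the work surface at z = 0. Lengths are in m, angles in rad, forces in N, time in s.
With the tool pointing down it reaches from about 0.35 to 0.975 m from the base axis. Payload 4.9 kg.
Tool frame: the origin (TCP) lies between the finger pads; the fingertips stand 14 mm ahead of it and the grasp point (between the pads) lies 5 mm behind it (manip.tcp_to_tips is the distance from the TCP to the fingertips, in m); z points along the fingers, y is the line along which they close (so a half turn about z gives the same grasp; the last joint's range is limited). The gripper opens to 85 mm and grips with 20 to 120 N. Pads are 22 mm wide; open, the fingers measure 114 mm over their backs; the gripper's body (76 mm by 85 mm) begins 54 mm behind the grasp point. The pads swing forward as they close: fully open they stand 13 mm farther back than shut.
Start: joints at [-1.317, 0.053, 1.613, -0, 1.476, -0.119], TCP at [0.228, -0.582, 0.245] pointing down, gripper open.
Joint ranges: [-3.01, 3.01], [-1.01, 2.22], [0.06, 2.58], [-1.02, 4.17], [0.09, 2.62], [-3.14, 3.14]. Speed limits (rad/s): [2.57, 2.57, 3.14, 3.14, 3.14, 3.14].

## Interface

Orientations are given as a unit quaternion [w, x, y, z].
In Python, from plant import manip gives the robot as it stands.
- The arm moves only by the tool servo_tool, never from a script. Its argument "moves" is a list that holds one entry, the list of rows, each a list of 7 numbers: the shift along the tool's x, y, z in mm, then the turn, a rotation vector about the tool's x, y, z in degrees, then the finger opening in mm, from 0 to 85.4. In form: [[[x, y, z, ax, ay, az, fingers], ...]]. A call has 1 to 12 rows; each row shifts and turns the commanded pose from where the row before left it, along the tool's axes as they then stand; what a row does not reach is not made up. A row lasts 1/8 s, in which the tool goes at most 62.5 mm and 10.7 degrees, less where a joint would pass 70% of its speed; a pose out of reach is approached as far as the arm can. A call with a gripper value outside its range is refused whole. The fingers move at their own pace and stop on an object; the grip force is fixed at half the most. Time passes only in rows, so rows that do not move let the fingers close. It gives the time, the measured TCP pose, the force, the opening and the grip force at its end, in the units of the state.
- manip.state(): the state, without advancing time (a new reading comes with each control period).
- manip.grab_frame(name): name is "scene" or "top"; returns a dict with "image" (384x512x3 uint8, blue, green, red), "mtx" (3x3 intrinsics, pixels), "eye" and "rotation" of the camera in the world. Camera axes: x right, y down, z forward; pixel columns grow to the right and rows downward; lengths in m; the calibration is good to about 2 mm. A picture is of the moment at which its call begins. There is no depth.
- manip.job_done(): hands the job in; it is judged then, once.
The state is a dict: "time": time; "joint_pos": joint angles; "joint_vel": joint speeds; "joint_efforts": joint torques, N m; "tool_pos": TCP position; "tool_rot": TCP orientation; "contact_force": force on the tool from outside, world axes, zero at the start; "ft_torque": the same for the moment, N m; "gripper_width": opening from 0.0 (shut) to 1.0 (fully open); "grasp_force": force on a finger pad.
Only numpy, scipy, OpenCV 4.12 (cv2) and the standard library are available. Lean on these libraries where they do the work, as an engineer would, in place of code of your own. Each camera call takes 0.05 s, during which the arm holds its last target. There are 200 camera calls.

## Working session

There is one attempt and no reset: what is moved stays moved. The work goes in short steps, Python scripts to look and compute and a tool call to move; the robot and the scene stay as the last step left them, time stands still between calls to the robot, and variables do not carry over. Pictures are saved under pics/ and viewed, at most 10 in all, crops included, and the job is handed in when it is done.

Besides the shell and the picture viewer there is one more tool, called after "Emit:" by a JSON object that holds its "fn" and its "kwargs", one argument or row to a line. servo_tool: Moves the arm, as the interface text tells. Its arguments: {"type":"object","properties":{"moves":{"type":"array"}},"required":["moves"]}

```bash
mkdir -p pics; cat > h.py <<'E'
import numpy as np, cv2
from plant import manip
def pix2(f,u,v,z):
    d=np.array(f["rotation"])@np.linalg.inv(np.array(f["mtx"]))@np.array([u,v,1.]); e=np.array(f["eye"])
    return (e+d*(z-e[2])/d[2])
def proj(f,p):
    c=np.array(f["mtx"])@(np.array(f["rotation"]).T@(np.array(p)-np.array(f["eye"]))); return c[:2]/c[2]
E
python3 - <<'E'
from h import *
import pickle
fs={}
for n in("top","scene"):
    f=manip.grab_frame(n);fs[n]=f;cv2.imwrite(f"pics/{n}0.png",cv2.resize(f["image"],(768,576),interpolation=cv2.INTER_CUBIC));print(n,f["eye"],f["rotation"],f["mtx"])
pickle.dump(fs,open("f0.pkl","wb"))
print(manip.state())
E
```

```text
top [0.50934497 0.07073865 1.00492282] [-0.03778342  0.70972924 -0.70301438  0.02505204] [[398.80508904   0.         257.78370872]
 [  0.         398.80508904 191.69119432]
 [  0.           0.           1.        ]]
scene [0.97695469 0.46166409 0.79225861] [-0.12225873  0.36935208  0.87245591 -0.29572375] [[368.81581791   0.         257.31758917]
 [  0.         368.81581791 187.56843999]
 [  0.           0.           1.        ]]
{'time': 0.1, 'joint_pos': array([-1.31699684e+00,  5.33052298e-02,  1.61414401e+00, -2.16566806e-06,
        1.47598993e+00, -1.18984151e-01]), 'joint_vel': array([-6.30494367e-04, -1.74029001e-03, -2.86954256e-03,  1.21820463e-04,
        1.67315663e-03, -7.21341739e-05]), 'joint_efforts': array([ 3.97815602e-04, -3.94908679e+01, -3.71360779e+01, -1.34661018e-04,
        3.94651172e-03,  2.19074968e-05]), 'tool_pos': array([ 0.22750594, -0.58155331,  0.24418458]), 'tool_rot': array([-9.21092056e-04,  9.82678841e-01,  1.85314444e-01, -6.32632056e-05]), 'contact_force': array([ 0.46996861, -0.07360107, -0.26538341]), 'ft_torque': array([-0.02226642, -0.00129065, -0.02783546]), 'grasp_force': 0.0, 'gripper_width': 1.0018450986229979}
```

View pics/top0.png

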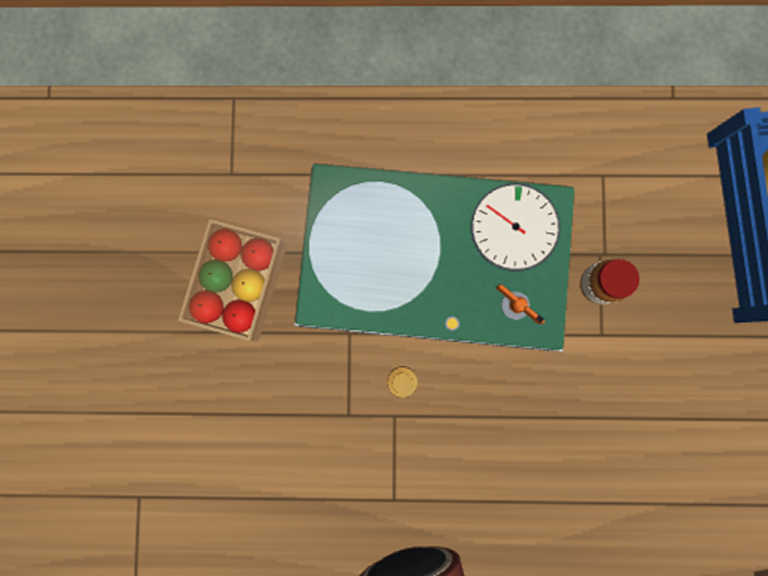

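View pics/scene0.png

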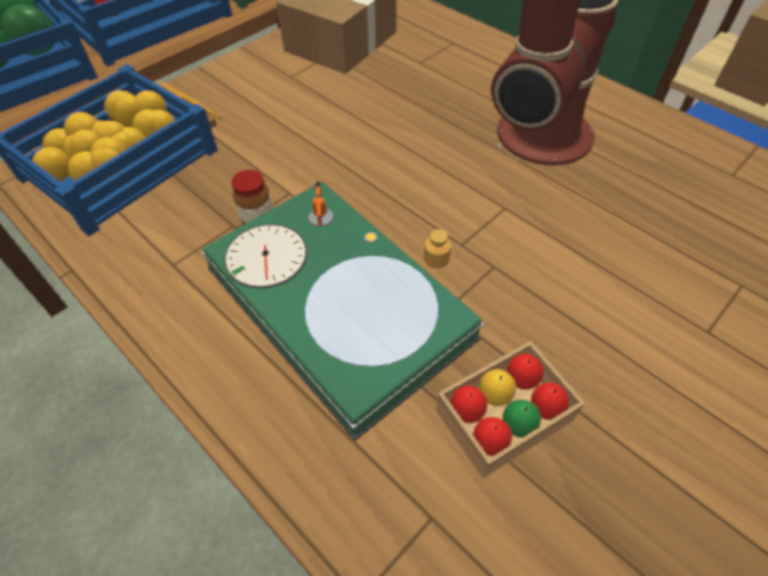

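The top view, in enlarged-image pixels, shows:
- dial centre at about (516,226), zero mark (518,193), needle tip (487,206)
- screw axis (519,305), wing ends (500,287) and (543,322), with the dark fleck near the lower right end
- jar lid at (618,279), about 100 px right of the screw, and the weight at (402,382)

```bash
sed -i 's/^from plant/from scipy.spatial.transform import Rotation as R\nfrom plant/; s/np.array(f\["rotation"\])/RR(f)/g' h.py; cat >> h.py <<'E'
def RR(f):
    return R.from_quat(np.array(f["rotation"]),scalar_first=True).as_matrix()
E
python3 - <<'E'
from h import *
import pickle
f=pickle.load(open("f0.pkl","rb"))["top"]
P=lambda u,v,z:pix2(f,u/1.5-.17,v/1.5-.17,z)
dc=P(516,226,.079);zm=P(518,193,.079);tip=P(487,206,.081);s=P(519,305,.122)
w1=P(500,287,.124);w2=P(543,322,.124)
c=[P(314,164,.075),P(574,187,.075),P(562,350,.075),P(295,325,.075)]
print("corners",[list(x.round(3)) for x in c]); m=np.mean(c,0);print("mid",m)
yv=(c[0]+c[3]-c[1]-c[2]); yaw=np.arctan2(-yv[0],yv[1]); print("yaw",yaw)
A=lambda v:np.arctan2(v[1],v[0])
print("dc",dc,"screw",s,"exp",[ (m[:2]+R.from_euler('z',yaw).as_matrix()[:2,:2]@q) for q in([.055,-.12],[-.068,-.13])])
print("zero dir",A(zm-dc),"needle",A(tip-dc)-yaw,"x4",4*(A(tip-dc)-yaw),"wing",A(w1-w2)-yaw,A(w2-w1)-yaw, np.linalg.norm(w1-w2),(w1+w2)/2)
print("jar",P(618,279,.095),"weight",P(402,382,.066))
print(R.from_quat(manip.state()["tool_rot"],scalar_first=True).as_matrix().round(3))
im=f["image"][170:240,300:430];cv2.imwrite("pics/c0.png",cv2.resize(im,None,fx=6,fy=6,interpolation=cv2.INTER_CUBIC))
E
```

```text
corners [[np.float64(0.789), np.float64(0.206), np.float64(0.075)], [np.float64(0.754), np.float64(-0.205), np.float64(0.075)], [np.float64(0.498), np.float64(-0.182), np.float64(0.075)], [np.float64(0.533), np.float64(0.23), np.float64(0.075)]]
mid [0.64364436 0.01222554 0.075     ]
yaw -0.0839579931006963
dc [ 0.69049726 -0.11286611  0.079     ] screw [ 0.56422749 -0.10770156  0.122     ] exp [array([ 0.6883875 , -0.11196404]), array([ 0.56498216, -0.11161411])]
zero dir -0.06826542412726502 needle 1.0547228457771727 x4 4.218891383108691 wing 0.9705690602832399 -2.1710235933065536 0.08057218617723755 [ 0.56495473 -0.11086272  0.124     ]
jar [ 0.60684302 -0.26334086  0.095     ] weight [0.44623325 0.0631687  0.066     ]
[[ 0.931  0.364 -0.   ]
 [ 0.364 -0.931  0.002]
 [ 0.    -0.002 -1.   ]]
```

View pics/c0.png

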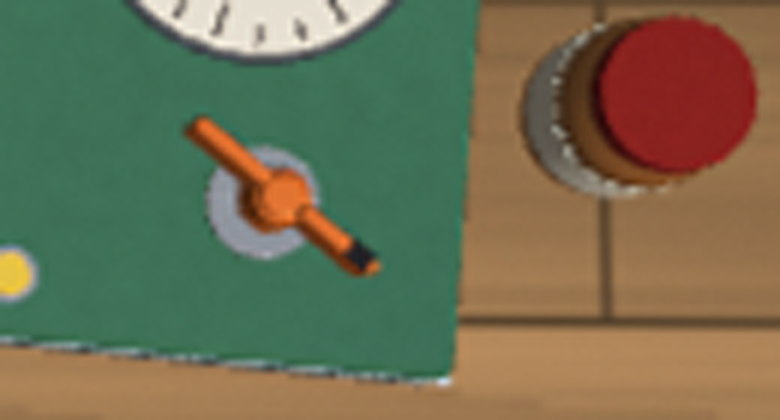

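Emit:
{"fn": "servo_tool", "kwargs": {
  "moves": [
    [[40.5, -26.3, 0, 0, 0, 0, 60], [40.5, -26.3, 0, 0, 0, 0, 60], [40.5, -26.3, 0, 0, 0, 0, 60], [40.5, -26.3, 0, 0, 0, 0, 60], [40.5, -26.3, 0, 0, 0, 0, 60], [40.5, -26.3, 0, 0, 0, 0, 60], [40.5, -26.3, 0, 0, 0, 0, 60], [40.5, -26.3, 0, 0, 0, 0, 60], [40.5, -26.3, 0, 0, 0, 0, 60], [40.5, -26.3, 0, 0, 0, 0, 60], [40.5, -26.3, 0, 0, 0, 0, 60], [40.5, -26.3, 0, 0, 0, 0, 60]]
  ]
}}

```text
time: 1.6
tool_pos: [0.5658, -0.1096, 0.2448]
tool_rot: [-0.0, 0.983, 0.185, -0.0]
contact_force: [0.8, -0.6, 0.4]
gripper_width: 0.7
grasp_force: 0.0
```

Emit:
{"fn": "servo_tool", "kwargs": {
  "moves": [
    [[0, 0, 0, 0, 0, -10, 60], [0, 0, 0, 0, 0, -10, 60], [0, 0, 0, 0, 0, -10, 60], [0, 0, 0, 0, 0, -10, 60], [0, 0, 0, 0, 0, -10, 60], [0, 0, 0, 0, 0, -10, 60], [0, 0, 0, 0, 0, -10, 60], [0, 0, 0, 0, 0, -10, 60], [0, 0, 0, 0, 0, -10, 60], [0, 0, 0, 0, 0, -10, 60], [0, 0, 0, 0, 0, -10, 60], [0, 0, 0, 0, 0, 0, 60]]
  ]
}}

```text
time: 3.1
tool_pos: [0.565, -0.111, 0.2447]
tool_rot: [-0.001, 0.413, 0.911, -0.0]
contact_force: [-0.0, 0.2, -1.0]
gripper_width: 0.701
grasp_force: 0.0
```

```bash
cat > st.py <<'E'
from h import *
s=manip.state();M=R.from_quat(s["tool_rot"],scalar_first=True).as_matrix()
print("t",s["time"],"pos",s["tool_pos"].round(4),"j deg",np.degrees(s["joint_pos"]).round(1),"yline",np.degrees(np.arctan2(M[1,1],M[0,1])).round(1),"F",s["contact_force"].round(2),"w",s["gripper_width"]*85.4)
d=np.array([.565,-.111,.119])-s["tool_pos"]; print("to screw, tool mm",(M.T@d*1000).round(1)); print(M[:,2].round(4))
E
python3 st.py; python3 -c "
from plant import manip;print(manip.tcp_to_tips)"
```

```text
t 3.1 pos [ 0.565  -0.111   0.2447] j deg [-18.5  -3.6  99.1   0.   84.6 -59.8] yline 41.2 F [-0.03  0.17 -0.96] w 59.898714533381536
to screw, tool mm [-1.000e-01  1.000e-01  1.257e+02]
[-1.e-03  3.e-04 -1.e+00]
0.014
```

Emit:
{"fn": "servo_tool", "kwargs": {
  "moves": [
    [[0, 0, 8, 0, 0, -10, 60], [0, 0, 8, 0, 0, -10, 60], [0, 0, 8, 0, 0, -10, 60], [0, 0, 8, 0, 0, -10, 60], [0, 0, 8, 0, 0, -10, 60], [0, 0, 8, 0, 0, -10, 60], [0, 0, 15, 0, 0, 0, 60], [0, 0, 15, 0, 0, 0, 60], [0, 0, 15, 0, 0, 0, 60], [0, 0, 15, 0, 0, 0, 60], [0, 0, 13, 0, 0, 0, 60], [0, 0, 4, 0, 0, 0, 60]]
  ]
}}

```text
time: 4.6
tool_pos: [0.5647, -0.1109, 0.1188]
tool_rot: [-0.001, -0.099, 0.995, 0.0]
contact_force: [0.0, 0.5, -0.1]
gripper_width: 0.7
grasp_force: 0.0
```

```bash
python3 st.py; python3 - <<'E'
from h import *
a=manip.grab_frame("top")["image"][120:248,280:440];b=manip.grab_frame("scene")["image"][80:208,130:290]
cv2.imwrite("pics/d1.png",cv2.resize(np.hstack([a,b]),None,fx=2.5,fy=2.5,interpolation=cv2.INTER_CUBIC))
E
```

```text
t 4.6 pos [ 0.5647 -0.1109  0.1188] j deg [ -18.5    2.8  105.2    0.    72.1 -119.9] yline 101.3 F [ 0.05  0.55 -0.05] w 59.73822886133872
to screw, tool mm [-0.3 -0.1 -0.2]
[-1.9e-03  7.0e-04 -1.0e+00]
```

View pics/d1.png

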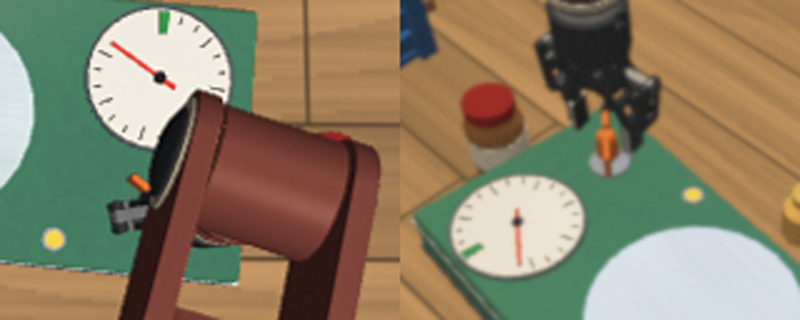

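The fingers stand either side of the hub (right half, about (600,130)), with the orange wing between them, the jar clear and the needle unmoved. Starting the clockwise turn.

Emit:
{"fn": "servo_tool", "kwargs": {
  "moves": [
    [[0, 0, 0, 0, 0, 6, 60], [0, 0, 0, 0, 0, 6, 60], [0, 0, 0, 0, 0, 6, 60], [0, 0, 0, 0, 0, 6, 60], [0, 0, 0, 0, 0, 6, 60], [0, 0, 0, 0, 0, 6, 60], [0, 0, 0, 0, 0, 6, 60], [0, 0, 0, 0, 0, 6, 60], [0, 0, 0, 0, 0, 6, 60], [0, 0, 0, 0, 0, 6, 60], [0, 0, 0, 0, 0, 6, 60], [0, 0, 0, 0, 0, 6, 60]]
  ]
}}

```text
time: 6.2
tool_pos: [0.5653, -0.1107, 0.121]
tool_rot: [-0.0, 0.506, 0.862, 0.0]
contact_force: [-1.6, 1.2, -0.5]
gripper_width: 0.706
grasp_force: 0.9
```

```bash
python3 st.py; python3 - <<'E'
from h import *
a=manip.grab_frame("top")["image"][120:248,280:440];b=manip.grab_frame("scene")["image"][80:208,130:290]
cv2.imwrite("pics/d2.png",cv2.resize(np.hstack([a,b]),None,fx=2.5,fy=2.5,interpolation=cv2.INTER_CUBIC))
E
```

```text
t 6.2 pos [ 0.5653 -0.1107  0.121 ] j deg [-18.5   2.7 105.1   0.   72.2 -47.7] yline 29.2 F [-1.57  1.19 -0.46] w 60.31229253519903
to screw, tool mm [-0.1 -0.5  2. ]
[ 0.e+00  8.e-04 -1.e+00]
```

View pics/d2.png

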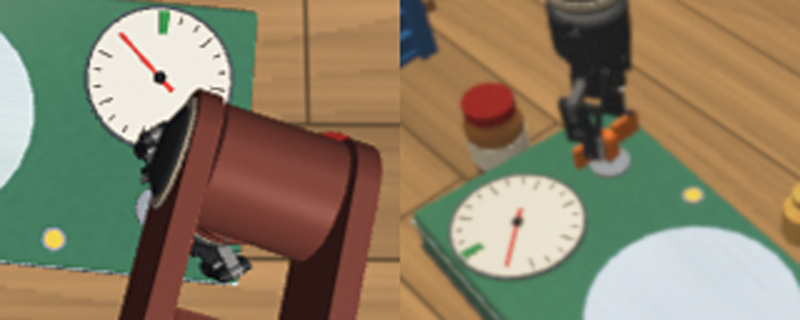

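The needle has turned about 12° towards the mark (tip now (120,35), left half), so the screw moved about 49°, as expected. Forces are low.

Emit:
{"fn": "servo_tool", "kwargs": {
  "moves": [
    [[0, 0, 1, 0, 0, 6.5, 60], [0, 0, 1, 0, 0, 6.5, 60], [0, 0, 0, 0, 0, 6.5, 60], [0, 0, 0, 0, 0, 6.5, 60], [0, 0, 0, 0, 0, 6.5, 60], [0, 0, 0, 0, 0, 6.5, 60], [0, 0, 0, 0, 0, 6.5, 60], [0, 0, 0, 0, 0, 6.5, 60], [0, 0, 0, 0, 0, 6.5, 60], [0, 0, 0, 0, 0, 6.5, 60], [0, 0, 0, 0, 0, 6.5, 60], [0, 0, 0, 0, 0, 6.5, 60]]
  ]
}}

```text
time: 7.8
tool_pos: [0.5662, -0.1109, 0.1191]
tool_rot: [0.0, 0.936, 0.352, 0.001]
contact_force: [1.2, 1.9, -0.2]
gripper_width: 0.7
grasp_force: 0.8
```

```bash
python3 st.py
```

```text
t 7.8 pos [ 0.5662 -0.1109  0.1191] j deg [-1.850e+01  2.800e+00  1.052e+02  1.000e-01  7.190e+01  3.020e+01] yline -48.7 F [ 1.23  1.88 -0.16] w 59.7900009771223
to screw, tool mm [-1.  -0.8  0.1]
[ 2.6e-03  2.0e-04 -1.0e+00]
```

Emit:
{"fn": "servo_tool", "kwargs": {
  "moves": [
    [[-0.5, -0.5, 0, 0, 0, 6.5, 60], [0, 0, 0, 0, 0, 6.5, 60], [0, 0, 0, 0, 0, 6.5, 60], [0, 0, 0, 0, 0, 6.5, 60], [0, 0, 0, 0, 0, 6.5, 60], [0, 0, 0, 0, 0, 6.5, 60], [0, 0, 0, 0, 0, 6.5, 60], [0, 0, 0, 0, 0, 6.5, 60], [0, 0, 0, 0, 0, 6.5, 60], [0, 0, 0, 0, 0, 6.5, 60], [0, 0, 0, 0, 0, 6, 60], [0, 0, 0, 0, 0, 5, 60]]
  ]
}}

```text
time: 9.3
tool_pos: [0.5651, -0.1108, 0.1192]
tool_rot: [-0.0, 0.955, -0.298, 0.001]
contact_force: [-0.5, 0.8, 1.6]
gripper_width: 0.703
grasp_force: 1.0
```

```bash
python3 st.py; cat > nd.py <<'E'
from h import *
import pickle,sys
f=manip.grab_frame("top");im=f["image"];h=im.astype(int)
f0=pickle.load(open("f0.pkl","rb"))["top"]
dc=np.array([.6905,-.1129,.079]);u,v=proj(f,dc)
Y,X=np.mgrid[:384,:512];near=np.hypot(X-u,Y-v)<28
b,g,r=h[...,0],h[...,1],h[...,2]
red=near&(r-g>60)&(r-b>60)
gm=near&(g-r>40)
def pos(m): return pix2(f,X[m].mean(),Y[m].mean(),.08)
tip=red&(np.hypot(X-u,Y-v)>14)
A=lambda p:np.arctan2(p[1]-dc[1],p[0]-dc[0])
print(tip.sum(),gm.sum(),"needle-zero rad",A(pos(tip))-A(pos(gm)),"vs yaw",A(pos(tip))+.084)
cv2.imwrite(sys.argv[1],cv2.resize(np.hstack([im[110:250,280:440],manip.grab_frame("scene")["image"][80:220,130:290]]),None,fx=2.5,fy=2.5,interpolation=cv2.INTER_CUBIC))
E
python3 nd.py pics/d3.png
```

```text
t 9.3 pos [ 0.5651 -0.1108  0.1192] j deg [-18.5   2.7 105.3   0.   72.  106.2] yline -124.7 F [-0.54  0.76  1.56] w 60.04599657298268
to screw, tool mm [0.  0.2 0.2]
[ 1.3e-03  3.0e-04 -1.0e+00]
17 34 needle-zero rad 0.15385272060237176 vs yaw 0.1679820161513948
```

View pics/d3.png

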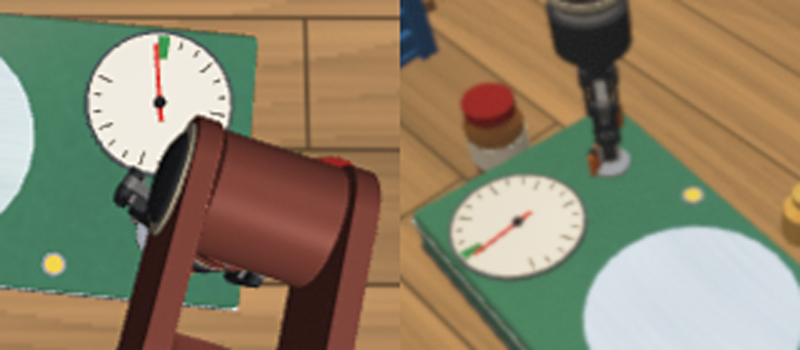

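The needle (tip (156,43)) is just left of the green mark, about 0.155 rad short, so the screw needs about 36° more. I'll do that, back off the wings and rise.

Emit:
{"fn": "servo_tool", "kwargs": {
  "moves": [
    [[0, 0, 0, 0, 0, 5, 60], [0, 0, 0, 0, 0, 5, 60], [0, 0, 0, 0, 0, 5, 60], [0, 0, 0, 0, 0, 5, 60], [0, 0, 0, 0, 0, 5, 60], [0, 0, 0, 0, 0, 4, 60], [0, 0, 0, 0, 0, 3.5, 60], [0, 0, 0, 0, 0, 2, 60], [0, 0, 0, 0, 0, 1.5, 60], [0, 0, 0, 0, 0, 0, 60]]
  ]
}}

```text
time: 10.65
tool_pos: [0.5648, -0.1111, 0.1185]
tool_rot: [-0.0, 0.816, -0.578, 0.0]
contact_force: [-1.4, 1.4, 1.6]
gripper_width: 0.704
grasp_force: 0.8
```

Emit:
{"fn": "servo_tool", "kwargs": {
  "moves": [
    [[0, 0, 0, 0, 0, -4, 60], [0, 0, 0, 0, 0, -8, 60], [0, 0, 0, 0, 0, -8, 60], [0, 0, 0, 0, 0, 0, 60]]
  ]
}}

```text
time: 11.15
tool_pos: [0.5647, -0.1115, 0.1183]
tool_rot: [0.0, 0.904, -0.428, 0.0]
contact_force: [-0.5, -0.2, 0.2]
gripper_width: 0.704
grasp_force: 0.0
```

```bash
python3 st.py;python3 nd.py pics/d4.png
```

```text
t 11.15 pos [ 0.5647 -0.1115  0.1183] j deg [-18.6   2.8 105.3  -0.   71.9 122.2] yline -140.7 F [-0.48 -0.18  0.18] w 60.09875146919187
to screw, tool mm [-0.2 -0.5 -0.7]
[ 3.e-04 -7.e-04 -1.e+00]
18 19 needle-zero rad -0.035232672314856654 vs yaw -0.008408029139847117
```

View pics/d4.png

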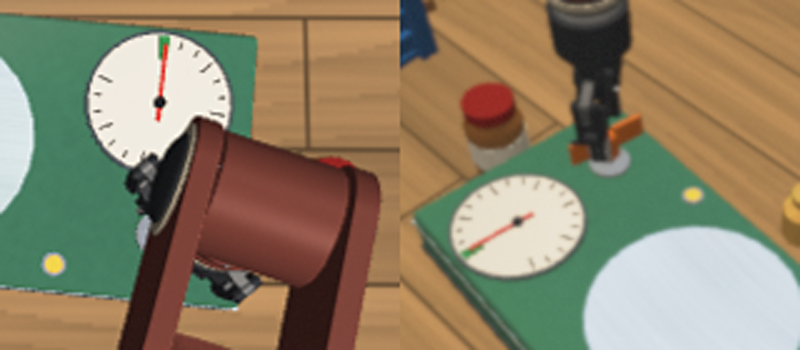

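The needle now splits the green mark (tip (164,40)), and the fingers are clear of the wings. Rising.

Emit:
{"fn": "servo_tool", "kwargs": {
  "moves": [
    [[0, 0, -8, 0, 0, 0, 60], [0, 0, -15, 0, 0, 0, 60], [0, 0, -25, 0, 0, 0, 60], [0, 0, -30, 0, 0, 0, 60], [0, 0, -30, 0, 0, 0, 60], [0, 0, -20, 0, 0, 0, 60], [0, 0, 0, 0, 0, 0, 60], [0, 0, 0, 0, 0, 0, 60]]
  ]
}}

```text
time: 12.25
tool_pos: [0.5641, -0.1109, 0.2451]
tool_rot: [0.0, 0.904, -0.428, -0.001]
contact_force: [-0.2, -0.6, -0.5]
gripper_width: 0.701
grasp_force: 0.0
```

```bash
python3 st.py;python3 nd.py pics/d5.png && python3 -c "
from plant import manip;print(manip.job_done())"
```

```text
t 12.25 pos [ 0.5641 -0.1109  0.2451] j deg [-18.5  -3.7  99.1  -0.   84.7 122.1] yline -140.6 F [-0.22 -0.63 -0.54] w 59.89599477170497
to screw, tool mm [  0.9  -0.8 126.1]
[-1.8e-03  6.0e-04 -1.0e+00]
19 19 needle-zero rad -0.03197002262565805 vs yaw -0.00514537945064851
the job is handed in; nothing more can be done
None
```

The job is handed in: the needle stands on the green zero mark, measured 0.01–0.03 rad from its middle (limit 0.09), and the hand is clear at 12 s; I turned the screw in one continuous push rather than several strokes, and the judge's verdict was not shown.

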